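# Square the soldering block up to the backstop

### The job

On the steel sheet, walk the loose stepped soldering block round by pushing at its corners with the fingertips until its plain long face is square to the upright brick, and then push it up flush with that brick, its whole length in front of it. The bricks chip easily: square the block before it touches the upright brick, so that no corner is driven in, and keep it flat on the sheet, never lifted or tipped. Leave everything else where it stands and finish clear of it all.

Things in the scene. Friction and masses are not known exactly. Their poses are not given: they have to be found in the camera images.
- backstop: the upright brick: fixed fire brick 230 (y) by 64 (x) by 76 mm high, on the steel sheet. Origin: centre of its underside, on the sheet's top, 1.5 mm above the table. Its working face, where the block belongs, is the long face at x = -32 mm. It stands on the robot's left, that face to the robot's right, turned up to 0.25 rad either way
- backstop_face (a point): point on the lower edge of the backstop's working face, half way along it; axes as the backstop's: x points into the backstop, y along its face. With the block in place its axes are parallel to these, x to x and y to y, and its origin lies at x = -52.5 mm
- block: loose fire brick, 105 (x) by 150 (y) by 45 mm high, 0.68 to 0.98 kg, slides at a push of 3 to 10 N. Origin: centre of its underside. A step 15 mm wide, 15 mm deep, its tread scorched, is cut along its long top edge at -x (upright face there 30 mm high); the plain long face is at +x. Starts 150 to 200 mm from the backstop's face, turned 0.6 to 1.5 rad anticlockwise (from above) from its final heading
- block_end_a (a point): point at the +y end of the block's plain long face (x = 52.5, y = 75 mm in the block's frame), 15 mm above its underside
- block_end_b (a point): point at the -y end of the block's plain long face (x = 52.5, y = -75 mm in the block's frame), 15 mm above its underside
- third_hand: tweezer stand: dark iron foot 45 x 50 mm, 67 mm high, with a short arm 50 mm long at the top; bystander near one end of the backstop; origin under the foot
- flux_jar: small white jar with black cap, 42 mm across, 45 mm high; bystander near the other end of the backstop; origin at the centre of its underside
- dapping_cube: steel dapping cube, 40 mm, on the sheet's right-hand part; bystander; origin at the centre of its underside
- dish: shallow brass dish 80 mm across, 18 mm high; bystander on the wood to the right; origin at the centre of its underside
- pickle_bowl: steel bowl 124 mm across, 50 mm high; bystander on the wood to the far right; origin at the centre of its underside
- bottle: clear plastic bottle 60 mm across, 190 mm high; bystander far left; origin at the centre of its underside
- scribe: wood-handled scribe 160 mm long lying on the wood to the right; bystander; origin at its underside

How it is judged:
On the way:
1. the block's plain long face is turned square to the backstop (within 0.2 rad) while still clear of it (angle between the x axis of block and the x axis of backstop, either way round below 0.2 rad and x of backstop_face in the frame of block above 0.05 m and x of block in the frame of backstop_face below -0.055 m and contact force between block and backstop below 0.2 N), for 0.1 s.
At the end, for the whole second after the job is handed in: Both ends of the block's plain long face lie within 4 mm of the backstop's working face, neither end sticks out past the backstop's ends (2 mm allowed), and the block lies flat and at rest on the sheet (x of block_end_a in the frame of backstop_face between -0.004 and 0.004 m and x of block_end_b in the frame of backstop_face between -0.004 and 0.004 m and y of block_end_a in the frame of backstop_face between 0 and 0.117 m and y of block_end_b in the frame of backstop_face above -0.117 m and x of block in the frame of backstop_face below -0.04 m and angle between block's own z axis and vertical below 0.04 rad and height (world z) of block below 0.005 m and linear speed of block below 0.01 m/s); the robot touches nothing.
It fails at once if the block touches the backstop while more than 0.2 rad out of square (not (angle between the x axis of block and the x axis of backstop, either way round below 0.2 rad) and contact force between block and backstop above 0.5 N).
It fails at once if the block is lifted (origin more than 8 mm up) or tipped (more than 0.12 rad) (height (world z) of block above 0.0095 m or angle between block's own z axis and vertical above 0.12 rad).
It fails at once if a bystander is moved by more than 15 mm (distance of any of third_hand, flux_jar, dapping_cube, dish, pickle_bowl, bottle, scribe from where it was at the start of the episode above 0.015 m).
It also fails if it takes over 58 s, if anything falls off the work surface, if the arm or the gripper's body presses on something with over 40 N, if the wrist force passes 120 N, or if a joint passes its speed limit or range.

### The arm

A 6-joint arm with a two-finger parallel gripper is mounted at the origin on the work surface. World frame = base frame: x ahead of the robot, y to its left, z up, the work surface at z = 0. Lengths are in m, angles in rad, forces in N, time in s.
With the tool pointing down it reaches from about 0.375 to 0.975 m from the base axis. Payload 3.8 kg.
Tool frame: the origin (TCP) lies on the centre line of the jaws, within the pads' length; the fingertips stand 8 mm ahead of it and the grasp point (between the pads) lies 11 mm behind it (ctrl.tcp_to_tips is the distance from the TCP to the fingertips, in m); y points along the fingers, x is the direction in which the jaws open and shut, and the axes are right-handed (so a half turn about y gives the same grasp; the last joint's range is limited). The gripper opens to 88 mm and grips with 3 to 60 N. Pads are 18 mm wide; open, the fingers measure 123 mm over their backs; the gripper's body (75 mm by 187 mm) begins 45 mm behind the grasp point.
Start: joints at [-1.309, 0.264, 1.604, -0, 1.274, -0.037], TCP at [0.199, -0.645, 0.247] pointing down, gripper open.
Joint ranges: [-2.63, 2.63], [-0.94, 2.18], [0.31, 2.57], [-1.31, 4.45], [0, 2.66], [-2.55, 2.55]. Speed limits (rad/s): [2.57, 2.57, 3.14, 3.14, 3.14, 3.14].

### API

Orientations are given as a unit quaternion [x, y, z, w].
In Python, from station import telemetry, eyes, job, masks_of, ctrl gives the robot as it stands. The module is installed in compiled form; this text tells all that it offers.
- The arm moves only by the tool step_arm, never from a script. Its argument "targets" is a list of rows, each a list of 2 entries, a list of its own where there are three numbers: the shift along the tool's x, y, z in cm, then the turn about the tool's y in degrees. A call has 1 to 10 rows; each row is the pose to reach, as a shift and turn from the pose measured when the call began, along the tool's axes at that moment; what a row does not reach only later rows make up. A row lasts 1/12 s, in which the tool goes at most 41.7 mm and 7.16 degrees, less where a joint would pass 70% of its speed; a pose out of reach is approached as far as the arm can. A call with a gripper value outside its range is refused whole. "jaw" is the finger opening in cm, from 0 to 8.81, set as the call begins (left out, the last holds). The fingers move at their own pace and stop on an object; "newtons" is the grip in N (left out, the last holds). Time passes only in rows, so rows that repeat a pose let the fingers close. It gives the time, the measured TCP pose, the force and the opening at its end, in the units of the state.
- telemetry.get_state(): the state, without advancing time (a new reading comes with each control period).
- eyes.camera(name): name is "scene" or "top" or "wrist"; returns the picture (420x560x3 uint8, red, green, blue); there is no depth.
- eyes.camera_params(name): a dict with "intrinsics" (3x3 intrinsics, pixels), "eye" and "attitude" of the camera in the world. Camera axes: x right, y up, looking along -z (the intrinsics and any distortion apply to the point x, -y, -z); pixel columns grow to the right and rows downward; lengths in m; the calibration is good to about 2 mm. A picture is of the moment at which its call begins: read the wrist's pose just before it. camera_params takes no time and is no camera call; for the wrist camera it gives the pose at the moment of the call.
- job.job_done(): hands the job in, once; it reports no verdict.
Trained networks look in the newest picture that a camera, given by its name, has taken for a name from the list of things; names that differ only in an ending like _2 or _b are one class to them, and where a whole thing is asked for, a point or a joint stands for the part that bears it (a point fixed in the world has none). Each returns a list of dicts, best first, with "confidence" (0 to 1); they miss things now and then, are a little off and sometimes report something else, mostly with a low value. They report only what shows in the picture. A call takes as long as a camera call.
- masks_of(target, camera): "mask" (420x560 bool, what is visible of it) and "xy" ([column, row] in pixels, amid what is visible of it).
The state is a dict: "time_s": time; "joints": joint angles; "dq": joint speeds; "tau": joint torques, N m; "tool_pos": TCP position; "orientation": TCP orientation; "wrist_force": force on the tool from outside, world axes, zero at the start; "torque": the same for the moment, N m; "width": finger opening in m.
Only numpy, scipy, OpenCV 4.12 (cv2) and the standard library are available. Lean on these libraries where they do the work, as an engineer would, in place of code of your own. Each camera call takes 0.05 s, during which the arm holds its last target.

## Working session

There is one attempt and no reset: what is moved stays moved. The work goes in short steps, Python scripts to look and compute and a tool call to move; the robot and the scene stay as the last step left them, time stands still between calls to the robot, and variables do not carry over. Pictures are saved under pics/ and viewed, and the job is handed in when it is done.

Besides the shell and the picture viewer there is one more tool, called by a JSON object that holds its "op" and its "data", one argument or row to a line. step_arm: Moves the arm, as the interface text tells. Its arguments: {"type":"object","properties":{"targets":{"type":"array","items":{"type":"array"}},"jaw":{"type":"number"},"newtons":{"type":"number"}},"required":["targets"]}

```bash
mkdir -p pics; ls; python3 - <<'E'
from station import telemetry, eyes, job, masks_of, ctrl
import cv2,numpy as np
print(telemetry.get_state(), ctrl.tcp_to_tips)
for n in ["scene","top"]:
    im=eyes.camera(n); cv2.imwrite(f"pics/{n}0.png",im[:,:,::-1])
    p=eyes.camera_params(n); print(n,p)
    for t in ["block","backstop"]:
        for d in masks_of(t,n)[:3]:
            print(t,d["confidence"],d["xy"],d["mask"].sum())
E
```

```text
pics
{'time_s': 0.0, 'joints': array([-1.30891927e+00,  2.64726264e-01,  1.60535703e+00,  1.25492801e-05,
        1.27368216e+00, -3.68865838e-02]), 'dq': array([-0.00045409,  0.00284737, -0.00018788,  0.0001103 , -0.00081532,
        0.00022552]), 'tau': array([-3.90553741e-04, -5.02107131e+01, -3.56875205e+01,  7.30805355e-02,
        2.94054206e-02, -1.80462089e-04]), 'tool_pos': array([ 0.1985128 , -0.64443603,  0.24541526]), 'orientation': array([-0.56836185,  0.4206171 , -0.4194209 ,  0.56932606]), 'wrist_force': array([0.01501322, 0.31159742, 0.37561816]), 'torque': array([ 0.00622223, -0.04805453,  0.00163204]), 'width': 0.08791690086787486} 0.008
scene {'intrinsics': array([[437.26225761,   0.        , 274.06002484],
       [  0.        , 437.26225761, 209.86671772],
       [  0.        ,   0.        ,   1.        ]]), 'eye': array([1.03978846, 0.30385112, 0.95644387]), 'attitude': array([0.13776761, 0.25366587, 0.853044  , 0.43472939])}
block 0.73 [282.0, 219.6] 2722
backstop 0.72 [137.2, 187.7] 1567
backstop 0.66 [355.9, 255.0] 2911
top {'intrinsics': array([[498.85454978,   0.        , 282.09660545],
       [  0.        , 498.85454978, 216.19399534],
       [  0.        ,   0.        ,   1.        ]]), 'eye': array([ 0.32508913, -0.04367132,  1.363273  ]), 'attitude': array([-0.06268669,  0.0461767 ,  0.70563534, -0.70428464])}
block 0.58 [283.2, 213.3] 2219
backstop 0.58 [206.3, 216.9] 2380
```

View pics/scene0.png

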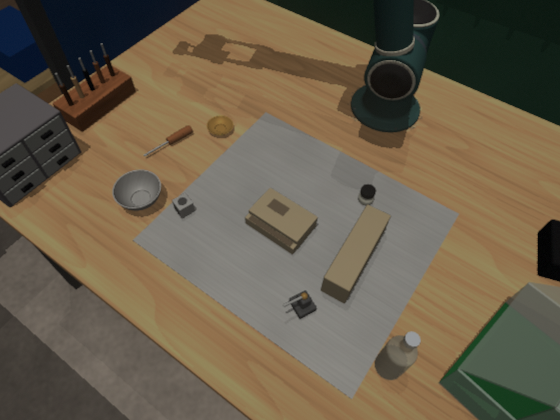

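View pics/top0.png

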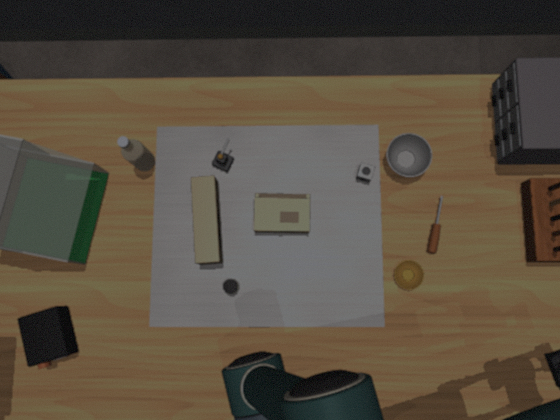

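```bash
python3 - <<'E'
import cv2
a=cv2.imread("pics/top0.png")[150:310,170:330]
cv2.imwrite("pics/top0c.png",cv2.resize(a,(800,600)[:1]*1+(800,) if 0 else (600,600),interpolation=cv2.INTER_CUBIC))
a=cv2.imread("pics/scene0.png")[160:330,220:420]
cv2.imwrite("pics/scene0c.png",cv2.resize(a,(700,595),interpolation=cv2.INTER_CUBIC))
E
```

```text
(no output)
```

View pics/top0c.png

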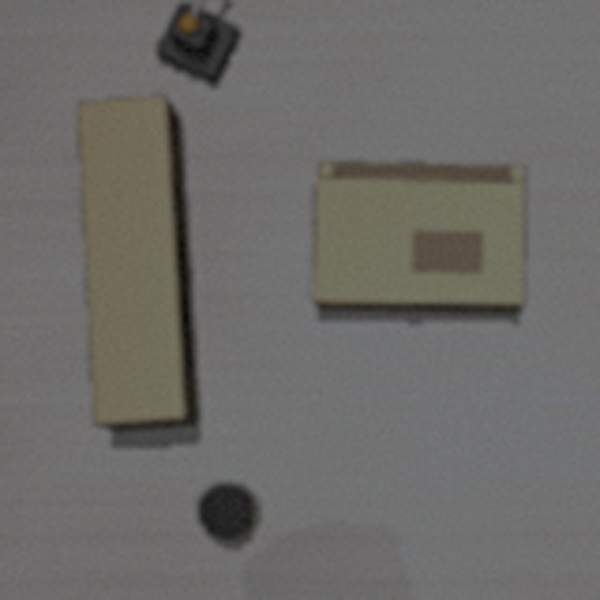

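View pics/scene0c.png

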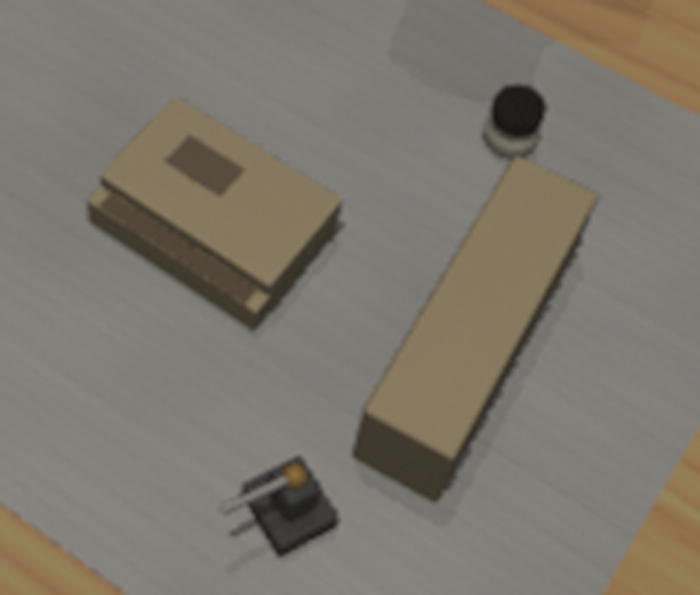

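```bash
cat > h.py <<'E'
from station import telemetry, eyes, job, masks_of, ctrl
import cv2,numpy as np
from scipy.spatial.transform import Rotation as R
from scipy.optimize import minimize
def proj(P,p):
    P=np.atleast_2d(P); c=(P-p["eye"])@R.from_quat(p["attitude"]).as_matrix()
    q=np.c_[c[:,0],-c[:,1],-c[:,2]]@p["intrinsics"].T
    return q[:,:2]/q[:,2:]
def unproj(uv,z,p):
    uv=np.atleast_2d(uv).astype(float); r=np.c_[uv,np.ones(len(uv))]@np.linalg.inv(p["intrinsics"]).T
    d=np.c_[r[:,0],-r[:,1],-r[:,2]]@R.from_quat(p["attitude"]).as_matrix().T
    return p["eye"]+d*((z-p["eye"][2])/d[:,2])[:,None]
def pos(n,t): # masks centre
    pass
def w(pose,L):
    x,y,a=pose; L=np.atleast_2d(L); c,s=np.cos(a),np.sin(a)
    return np.c_[x+c*L[:,0]-s*L[:,1],y+s*L[:,0]+c*L[:,1]]
def box3(pose,x0,x1,y0,y1,z):
    q=w(pose,[[x0,y0],[x1,y0],[x1,y1],[x0,y1]]); return np.c_[q,np.full(4,z)]
E
python3 - <<'E'
from h import *
p=eyes.camera_params("top");s=eyes.camera_params("scene")
def tc(l): return [[170+x*160/600-.5+.13,150+y*160/600-.5+.13] for x,y in l]
def sc(l): return [[220+x*200/700-.36,160+y*170/595-.36] for x,y in l]
bt=tc([(80,101),(168,98),(186,419),(96,424)]); bs=sc([(518,158),(598,197),(453,460),(367,409)])
for q in (unproj(bt,.0775,p),unproj(bs,.0775,s)): print(np.round(q[:,:2],4))
kt=tc([(317,180),(523,180),(522,302),(317,302)]); ks=sc([(271,288),(101,180),(179,98),(342,203)])
for q in (unproj(kt,.0465,p),unproj(ks,.0465,s)): print(np.round(q[:,:2],4))
print(unproj(sc([(254,327),(90,217)]),.0015,s))
for n,pp in(("top",p),("scene",s)):
  for t in ["third_hand","flux_jar","dapping_cube","dish","pickle_bowl","bottle","scribe"]:
    eyes.camera(n) if t=="third_hand" else 0
    for d in masks_of(t,n)[:1]: print(n,t,d["confidence"],d["xy"],unproj(d["xy"],.03,pp)[0,:2].round(3))
E
```

```text
[[0.6322 0.2283]
 [0.634  0.1659]
 [0.4075 0.1487]
 [0.4042 0.2108]]
[[0.412  0.1491]
 [0.4079 0.2093]
 [0.6339 0.2265]
 [0.6362 0.1655]]
[[ 0.5805  0.0623]
 [ 0.5799 -0.0853]
 [ 0.4919 -0.0839]
 [ 0.4923  0.0616]]
[[ 0.5843  0.0599]
 [ 0.5829 -0.0871]
 [ 0.4914 -0.085 ]
 [ 0.4977  0.0618]]
[[ 0.5948199   0.0557231   0.0015    ]
 [ 0.59090653 -0.09310422  0.0015    ]]
top third_hand 0.71 [224.3, 157.6] [0.697 0.147]
top flux_jar 0.49 [230.6, 289.2] [0.337 0.124]
top dapping_cube 0.69 [366.4, 169.5] [ 0.661 -0.243]
top dish 0.65 [409.9, 274.9] [ 0.374 -0.35 ]
top pickle_bowl 0.9 [411.2, 155.0] [ 0.701 -0.366]
top bottle 0.8 [133.8, 154.9] [0.706 0.4  ]
top scribe 0.8 [433.2, 237.7] [ 0.473 -0.416]
scene third_hand 0.64 [304.8, 304.5] [0.698 0.159]
scene flux_jar 0.73 [303.2, 305.2] [0.701 0.157]
scene dapping_cube 0.67 [182.7, 203.3] [ 0.655 -0.244]
scene dish 0.83 [221.0, 124.9] [ 0.384 -0.342]
scene pickle_bowl 0.78 [137.2, 191.2] [ 0.697 -0.365]
scene bottle 0.93 [398.3, 357.4] [0.68  0.381]
scene scribe 0.83 [179.9, 133.4] [ 0.48  -0.415]
```

```bash
cat >> h.py <<'E'
def tool():
    s=telemetry.get_state(); M=R.from_quat(s["orientation"]).as_matrix(); return s,M
def plan(xyz,xdir_deg):
    """shift (cm) in tool axes and turn (deg) about tool y so tool x heads at xdir_deg (mod 180)"""
    s,M=tool(); d=(np.array(xyz)-s["tool_pos"])@M*100
    # turn about +tool y (down) by t rotates heading by -t
    h=np.degrees(np.arctan2(M[1,0],M[0,0])); t=-((xdir_deg-h+90)%180-90)
    if M[2,1]>0: t=-t
    return d.round(2),round(t,2),round(h,1)
E
python3 - <<'E'
from h import *
s,M=tool(); print(M.round(3)); print(plan([.63,-.066,.15],90))
E
```

```text
[[ 0.294 -0.     0.956]
 [-0.956  0.     0.294]
 [-0.    -1.    -0.   ]]
(array([-42.65,   9.67,  58.27]), np.float64(17.12), np.float64(-72.9))
```

{"op": "step_arm", "data": {
  "targets": [
    [[-20,3,26],-70],
    [[-20,3,26],-70],
    [[-20,3,26],-70],
    [[-20,3,26],-70],
    [[-20,3,26],-70],
    [[-20,3,26],-70],
    [[-20,3,26],-70],
    [[-20,3,26],-70],
    [[-20,3,26],-70],
    [[-20,3,26],-70]
  ],
  "jaw": 0
}}

```text
time_s: 1.93
tool_pos: [0.3896, -0.3751, 0.2166]
orientation: [-0.707, 0.014, -0.014, 0.707]
wrist_force: [-0.3, -0.2, -0.6]
width: 0.0235
```

```bash
python3 - <<'E'
from h import *
s,M=tool(); print(s["time_s"],s["tool_pos"],s["joints"],s["width"],M.round(2)); print(plan([.63,-.066,.12],90))
E
```

```text
1.9333 [ 0.38956499 -0.37509616  0.21660006] [-8.12661465e-01  3.19866606e-02  1.92519296e+00  2.16259091e-04
  1.18467842e+00 -7.72704410e-01] 0.023493894871411916 [[ 1.   -0.    0.04]
 [-0.04  0.    1.  ]
 [-0.   -1.    0.  ]]
(array([22.79,  9.67, 31.84]), np.float64(87.71), np.float64(-2.3))
```

{"op": "step_arm", "data": {
  "targets": [
    [[23,8,32],-92.3],
    [[23,8,32],-92.3],
    [[23,8,32],-92.3],
    [[23,8,32],-92.3],
    [[23,8,32],-92.3],
    [[23,8,32],-92.3],
    [[23,8,32],-92.3],
    [[23,8,32],-92.3],
    [[23,8,32],-92.3],
    [[23,8,32],-92.3]
  ]
}}

```text
time_s: 2.77
tool_pos: [0.6337, -0.0615, 0.1361]
orientation: [-0.582, -0.402, 0.401, 0.582]
wrist_force: [-0.7, -0.5, 1.0]
width: 0.0004
```

```bash
python3 - <<'E'
from h import *
s,M=tool(); print(s["time_s"],s["tool_pos"],s["joints"],s["width"]); print(plan([.63,-.066,.024],90))
E
```

```text
2.7667 [ 0.63374943 -0.06149203  0.13610853] [-1.36357494e-01  2.79887623e-01  1.79658970e+00  1.12755999e-03
  1.06473046e+00 -1.34423837e+00] 0.0003800129977257083
(array([-0.57, 11.21,  0.19]), np.float64(-20.82), np.float64(69.2))
```

{"op": "step_arm", "data": {
  "targets": [
    [[-0.5,3,0],-7],
    [[-0.5,6,0],-14],
    [[-0.5,9,0.1],-20.8],
    [[-0.5,10.5,0.2],-20.8],
    [[-0.5,11.2,0.2],-20.8],
    [[-0.5,11.2,0.2],-20.8]
  ]
}}

```text
time_s: 3.27
tool_pos: [0.6285, -0.0651, 0.0218]
orientation: [-0.499, -0.499, 0.5, 0.502]
wrist_force: [0.1, -0.1, -0.0]
width: 0.0008
```

```bash
python3 - <<'E'
from h import *
s,M=tool(); print(s["time_s"],s["tool_pos"],s["joints"],s["wrist_force"]); print(plan([.63,-.066,.024],90),M.round(2))
for n in ["top","scene","wrist"]: cv2.imwrite(f"pics/{n}1.png",eyes.camera(n)[:,:,::-1])
E
```

```text
3.2667 [ 0.62848638 -0.06506623  0.02183576] [-1.43110732e-01  4.06187529e-01  1.86972546e+00  1.32126825e-03
  8.69379481e-01 -1.71377436e+00] [ 0.14085528 -0.09291104 -0.01732977]
(array([-0.09, -0.22, -0.15]), np.float64(-0.06), np.float64(89.9)) [[ 0. -0. -1.]
 [ 1.  0.  0.]
 [ 0. -1.  0.]]
```

View pics/scene1.png

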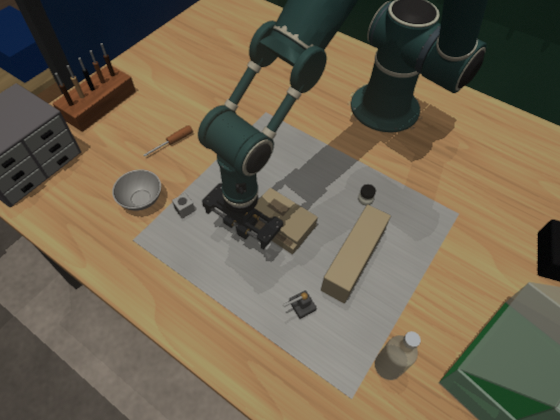

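View pics/top1.png

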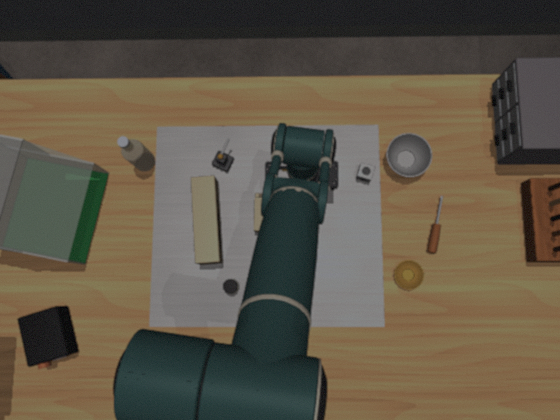

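View pics/wrist1.png

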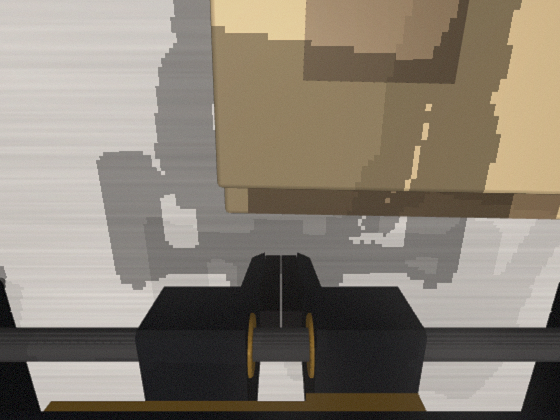

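```bash
python3 - <<'E'
from h import *
p=eyes.camera_params("wrist")
print(p["eye"])
print(unproj([[228,212],[530,217]],.0315,p)); print(unproj([[217,187],[559,192],[212,0]],.0465,p))
print(unproj([[250,257],[312,257]],.0138,p))
E
```

```text
[ 0.55046679 -0.06516686  0.16295376]
[[ 0.59534119 -0.08718897  0.0315    ]
 [ 0.59782279  0.04064861  0.0315    ]]
[[ 0.5805995  -0.08818496  0.0465    ]
 [ 0.58271175  0.03691327  0.0465    ]
 [ 0.52130167 -0.08605888  0.0465    ]]
[[ 0.6252011  -0.08036763  0.0138    ]
 [ 0.62526608 -0.04933337  0.0138    ]]
```

{"op": "step_arm", "data": {
  "targets": [
    [[0,-0.1,0.8],0],
    [[0,-0.2,1.4],0],
    [[0,-0.2,1.8],0],
    [[0,-0.2,2.0],0],
    [[0,-0.2,2.2],0],
    [[0,-0.2,2.4],0]
  ]
}}

```text
time_s: 3.92
tool_pos: [0.6075, -0.0657, 0.0281]
orientation: [0.501, 0.501, -0.499, -0.499]
wrist_force: [0.3, -0.6, 0.3]
width: 0.0004
```

```bash
python3 - <<'E'
from h import *
s,M=tool(); print(s["time_s"],s["tool_pos"],s["wrist_force"])
for n in ["wrist"]: cv2.imwrite(f"pics/{n}2.png",eyes.camera(n)[:,:,::-1])
E
```

```text
3.9167 [ 0.60748319 -0.06569759  0.02806451] [ 0.32154936 -0.61888522  0.27815327]
```

View pics/wrist2.png

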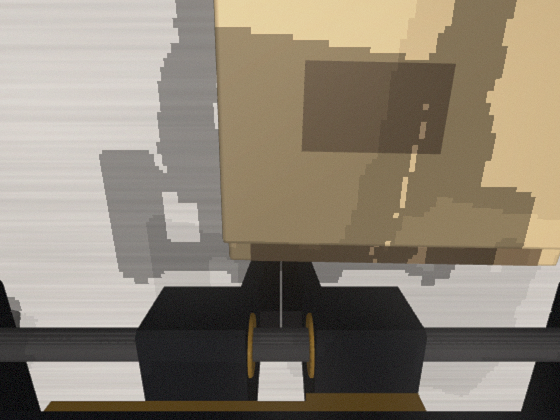

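```bash
cat >> h.py <<'E'
def arc(pose,rho,deg,n,gap=0.0,z=.024,slide=0.0):
    """rows turning tool clockwise about block point (0,-rho) by deg after closing gap along tool z"""
    s,M=tool(); C=np.r_[w(pose,[0,-rho])[0],0]; out=[]
    for i in range(1,n+1):
        g=gap*min(1,i/2); f=np.radians(deg)*i/n
        P=s["tool_pos"]+M[:,2]*g; P=C+R.from_euler("z",-f).apply(P-C); P[2]=z
        d=(P-s["tool_pos"])@M*100; out.append([[round(float(v),1) for v in d],round(float(np.degrees(f)),1)])
    return out
E
python3 - <<'E'
from h import *
print(arc((.5443,-.0112,3.122),.036,24,10,.002))
E
```

```text
[[[-0.2, 0.4, 0.5], 2.4], [[-0.5, 0.4, 1.0], 4.8], [[-0.7, 0.4, 1.4], 7.2], [[-0.9, 0.4, 1.8], 9.6], [[-1.1, 0.4, 2.2], 12.0], [[-1.2, 0.4, 2.6], 14.4], [[-1.4, 0.4, 3.1], 16.8], [[-1.5, 0.4, 3.5], 19.2], [[-1.6, 0.4, 4.0], 21.6], [[-1.7, 0.4, 4.4], 24.0]]
```

{"op": "step_arm", "data": {
  "targets": [
    [[-0.2,0.4,0.5],2.4],
    [[-0.5,0.4,1.0],4.8],
    [[-0.7,0.4,1.4],7.2],
    [[-0.9,0.4,1.8],9.6],
    [[-1.1,0.4,2.2],12.0],
    [[-1.2,0.4,2.6],14.4],
    [[-1.4,0.4,3.1],16.8],
    [[-1.5,0.4,3.5],19.2],
    [[-1.6,0.4,4.0],21.6],
    [[-1.7,0.4,4.4],24.0]
  ]
}}

```text
time_s: 4.8
tool_pos: [0.5667, -0.0836, 0.0256]
orientation: [0.596, 0.387, -0.381, -0.591]
wrist_force: [4.5, -1.0, 2.8]
width: 0.0005
```

```bash
python3 - <<'E'
from h import *
s,M=tool(); print(s["time_s"],s["tool_pos"],s["wrist_force"],plan(s["tool_pos"],0))
for n in ["wrist","scene"]: cv2.imwrite(f"pics/{n}3.png",eyes.camera(n)[:,:,::-1])
E
```

```text
4.8 [ 0.566709   -0.08364148  0.02560329] [ 4.539615   -1.03623358  2.76578902] (array([0., 0., 0.]), np.float64(65.84), np.float64(65.8))
```

View pics/wrist3.png

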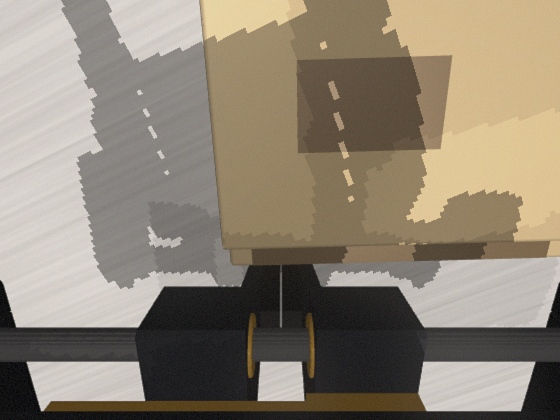

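View pics/scene3.png

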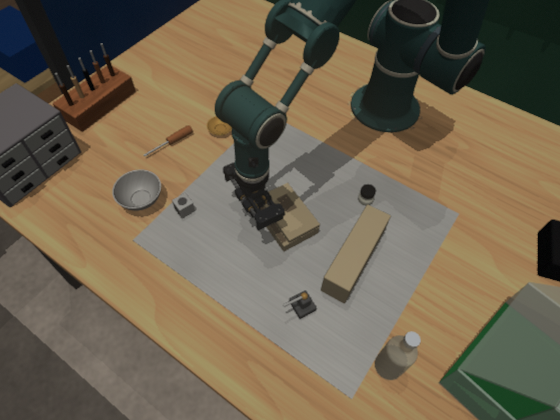

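```bash
cat >> h.py <<'E'
def wpose(corner,along):
    """block pose from wrist px: +y end of tread outer edge corner, another point on that edge"""
    p=eyes.camera_params("wrist"); q=unproj([corner,along],.0315,p)[:,:2]
    e=(q[0]-q[1])/np.linalg.norm(q[0]-q[1]); a=np.arctan2(e[1],e[0])-np.pi/2
    c,s=np.cos(a),np.sin(a); ctr=q[0]+.0525*np.array([c,s])-.075*np.array([-s,c])
    return (*ctr.round(4),round(a%(2*np.pi),4))
def intool(pose):
    s,M=tool(); d=s["tool_pos"][:2]-np.array(pose[:2]); c,n=np.cos(pose[2]),np.sin(pose[2])
    return np.round([c*d[0]+n*d[1],-n*d[0]+c*d[1]],4)
E
python3 - <<'E'
from h import *
b=wpose([231,264.5],[559,257.5]); print(b,np.degrees(b[2]),intool(b))
print(arc(b,.036,24,10,.003))
E
```

```text
(np.float64(0.5268), np.float64(-0.0089), np.float64(2.7431)) 157.16805278233613 [-0.0651  0.0537]
[[[-0.3, 0.1, 0.5], 2.4], [[-0.5, 0.1, 1.1], 4.8], [[-0.7, 0.1, 1.5], 7.2], [[-0.9, 0.1, 1.9], 9.6], [[-1.1, 0.1, 2.3], 12.0], [[-1.3, 0.1, 2.7], 14.4], [[-1.5, 0.1, 3.1], 16.8], [[-1.6, 0.1, 3.6], 19.2], [[-1.7, 0.1, 4.0], 21.6], [[-1.8, 0.1, 4.4], 24.0]]
```

{"op": "step_arm", "data": {
  "targets": [
    [[-0.3,0.1,0.5],2.2],
    [[-0.5,0.1,1.0],4.6],
    [[-0.7,0.1,1.5],7.0],
    [[-0.9,0.1,1.9],9.4],
    [[-1.1,0.1,2.4],11.8],
    [[-1.3,0.1,2.8],14.2],
    [[-1.5,0.1,3.2],16.6],
    [[-1.6,0.1,3.7],19],
    [[-1.7,0.1,4.1],21.4],
    [[-1.8,0.1,4.6],24.0]
  ]
}}

```text
time_s: 5.73
tool_pos: [0.5196, -0.0826, 0.0256]
orientation: [0.663, 0.258, -0.248, -0.657]
wrist_force: [4.6, -4.5, 3.5]
width: 0.0003
```

```bash
python3 - <<'E'
from h import *
s,M=tool(); print(s["time_s"],s["tool_pos"],s["wrist_force"],plan(s["tool_pos"],0))
for n in ["wrist"]: cv2.imwrite(f"pics/{n}4.png",eyes.camera(n)[:,:,::-1])
E
```

```text
5.7333 [ 0.51961313 -0.08261417  0.02562344] [ 4.5886862  -4.47815359  3.51374019] (array([0., 0., 0.]), np.float64(41.94), np.float64(41.9))
```

View pics/wrist4.png

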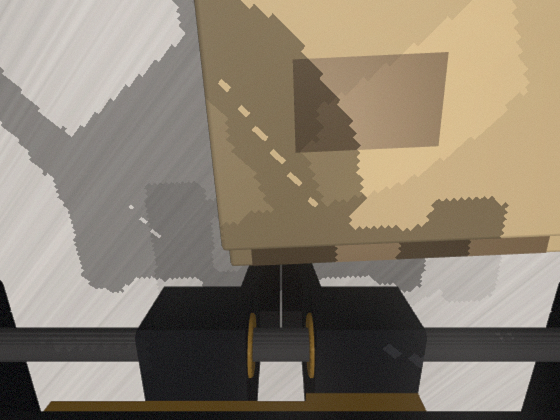

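```bash
python3 - <<'E'
from h import *
b=wpose([231,265.5],[559,251.5]); print(b,np.degrees(b[2]),intool(b))
print(arc(b,.042,24,10,.004))
E
```

```text
(np.float64(0.5115), np.float64(0.002), np.float64(2.3426)) 134.22109308734665 [-0.0654  0.0538]
[[[-0.3, 0.1, 0.6], 2.4], [[-0.5, 0.1, 1.2], 4.8], [[-0.7, 0.1, 1.6], 7.2], [[-1.0, 0.1, 2.0], 9.6], [[-1.2, 0.1, 2.5], 12.0], [[-1.3, 0.1, 2.9], 14.4], [[-1.5, 0.1, 3.4], 16.8], [[-1.6, 0.1, 3.8], 19.2], [[-1.8, 0.1, 4.3], 21.6], [[-1.9, 0.1, 4.7], 24.0]]
```

{"op": "step_arm", "data": {
  "targets": [
    [[-0.3,0.1,0.6],2.0],
    [[-0.5,0.1,1.1],4.4],
    [[-0.7,0.1,1.5],6.8],
    [[-1.0,0.1,2.0],9.2],
    [[-1.2,0.1,2.4],11.6],
    [[-1.3,0.1,2.9],14],
    [[-1.5,0.1,3.4],16.4],
    [[-1.6,0.1,3.8],18.8],
    [[-1.8,0.1,4.3],21.2],
    [[-1.9,0.1,4.7],23.6]
  ]
}}

```text
time_s: 6.62
tool_pos: [0.476, -0.0615, 0.0255]
orientation: [0.701, 0.118, -0.105, -0.695]
wrist_force: [2.8, -6.7, 4.6]
width: 0.0007
```

```bash
python3 - <<'E'
from h import *
s,M=tool(); print(s["time_s"],s["tool_pos"],s["wrist_force"],plan(s["tool_pos"],0))
for n in ["wrist"]: cv2.imwrite(f"pics/{n}5.png",eyes.camera(n)[:,:,::-1])
E
```

```text
6.6167 [ 0.47597192 -0.06146103  0.02553519] [ 2.75263286 -6.71582729  4.63399114] (array([0., 0., 0.]), np.float64(18.22), np.float64(18.2))
```

View pics/wrist5.png

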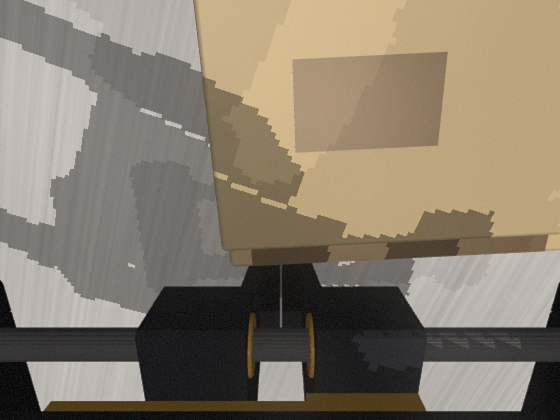

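```bash
python3 - <<'E'
from h import *
b=wpose([231,265.5],[559,251]); print(b,np.degrees(b[2]),intool(b))
print(arc(b,.042,16,8,.004))
E
```

```text
(np.float64(0.5024), np.float64(0.0192), np.float64(1.9265)) 110.3803192319531 [-0.0656  0.0535]
[[[-0.2, 0.1, 0.5], 2.0], [[-0.4, 0.1, 1.1], 4.0], [[-0.6, 0.1, 1.4], 6.0], [[-0.8, 0.1, 1.8], 8.0], [[-1.0, 0.1, 2.1], 10.0], [[-1.2, 0.1, 2.5], 12.0], [[-1.3, 0.1, 2.8], 14.0], [[-1.4, 0.1, 3.2], 16.0]]
```

{"op": "step_arm", "data": {
  "targets": [
    [[-0.2,0.1,0.5],2.0],
    [[-0.4,0.1,1.0],4.0],
    [[-0.6,0.1,1.4],6.0],
    [[-0.8,0.1,1.7],8.0],
    [[-1.0,0.1,2.1],10.0],
    [[-1.2,0.1,2.5],12.0],
    [[-1.3,0.1,2.8],14.0],
    [[-1.4,0.1,3.1],16.0],
    [[-1.4,0.1,3.1],16.0]
  ]
}}

```text
time_s: 7.42
tool_pos: [0.4537, -0.037, 0.025]
orientation: [0.71, 0.021, -0.006, -0.704]
wrist_force: [0.0, -6.6, 5.3]
width: 0.0008
```

```bash
python3 - <<'E'
from h import *
s,M=tool(); print(s["time_s"],s["tool_pos"],s["wrist_force"],plan(s["tool_pos"],0))
for n in ["wrist","scene"]: cv2.imwrite(f"pics/{n}6.png",eyes.camera(n)[:,:,::-1])
E
```

```text
7.4167 [ 0.45374079 -0.03704163  0.02503993] [ 0.03876096 -6.58894391  5.32494355] (array([0., 0., 0.]), np.float64(2.16), np.float64(2.2))
```

View pics/wrist6.png

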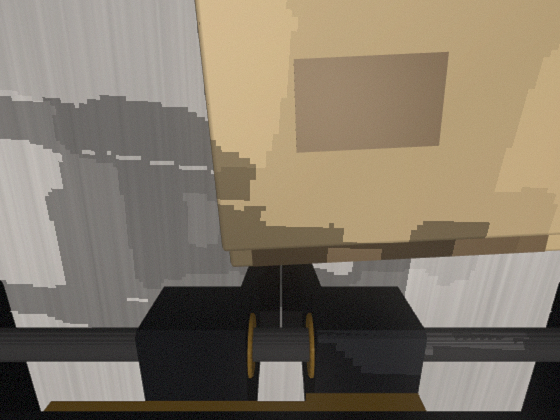

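View pics/scene6.png

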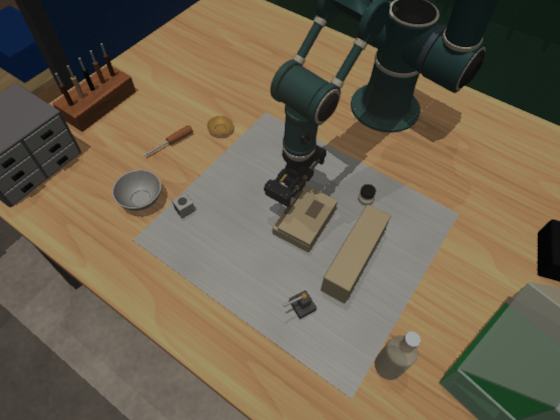

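```bash
python3 - <<'E'
from h import *
b=wpose([231,266],[559,250]); print(b,np.degrees(b[2]),intool(b))
P=w(b,[-.0525-.045,0])[0]; print(P,plan([*P,.024],4.3))
E
```

```text
(np.float64(0.5016), np.float64(0.0327), np.float64(1.6524)) 94.67554606741723 [-0.0656  0.0534]
[ 0.50954753 -0.06447555] (array([ 5.47,  0.23, -2.96]), np.float64(-2.07), np.float64(2.2))
```

{"op": "step_arm", "data": {
  "targets": [
    [[0.2,0,-1],0],
    [[0.2,0,-3],0],
    [[2,0,-3.3],-1],
    [[4,0,-3.3],-2],
    [[5.3,0,-3.3],-2.1],
    [[5.3,0,-3.3],-2.1],
    [[5.3,0,-3.3],-2.1],
    [[5.3,0,-3.3],-2.1],
    [[5.3,0,-3.3],-2.1]
  ],
  "jaw": 8.8
}}

```text
time_s: 8.27
tool_pos: [0.5062, -0.0677, 0.0255]
orientation: [0.709, 0.033, -0.02, -0.704]
wrist_force: [0.2, 0.1, -0.2]
width: 0.0582
```

```bash
python3 - <<'E'
from h import *
s,M=tool(); print(s["time_s"],s["tool_pos"],s["wrist_force"],s["width"],plan(s["tool_pos"],4.3))
for n in ["wrist","scene","top"]: cv2.imwrite(f"pics/{n}7.png",eyes.camera(n)[:,:,::-1])
E
```

```text
8.2667 [ 0.50619197 -0.06772631  0.02554995] [ 0.24984552  0.06262709 -0.20886477] 0.05817431370036516 (array([0., 0., 0.]), np.float64(0.04), np.float64(4.3))
```

View pics/wrist7.png

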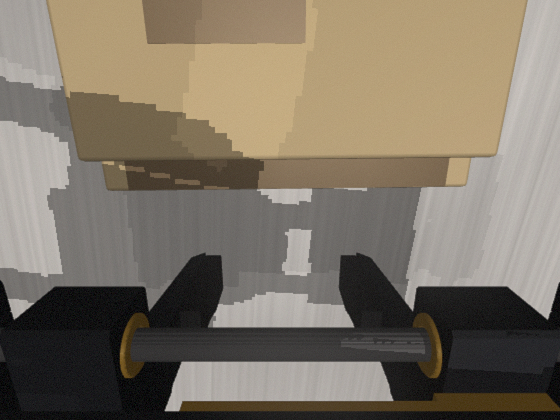

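View pics/top7.png

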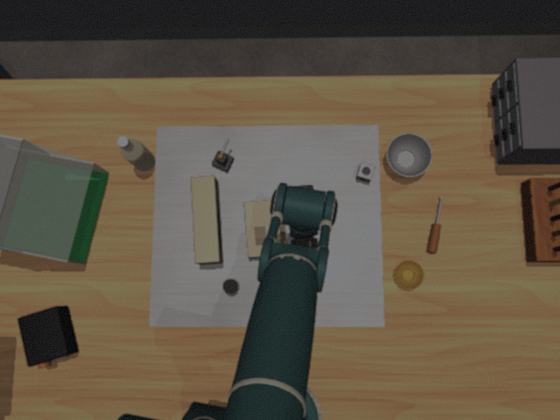

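```bash
python3 - <<'E'
from h import *
b=wpose([106,190],[467,186]); print(b,np.degrees(b[2]),intool(b))
F=np.array([.5215,.1573]);a=np.radians(94.3);n=np.array([np.cos(a),np.sin(a)]);yb=np.array([-n[1],n[0]])
d=np.array(b[:2])-F; print("x,y in face",d@n,d@yb)
s,M=tool(); print("tool x",(s["tool_pos"][:2]-F)@n)
E
```

```text
(np.float64(0.5027), np.float64(0.0319), np.float64(1.652)) 94.65262775561199 [-0.0997  0.0038]
x,y in face -0.12363741567971458 0.028149412854293593
tool x -0.22337859800998713
```

{"op": "step_arm", "data": {
  "targets": [
    [[0.4,0.1,1],0],
    [[0.4,0.1,2],0],
    [[0.4,0.1,2.6],0],
    [[0.4,0.1,3.0],0],
    [[0.5,0.1,3.4],0],
    [[0.6,0.1,4],0],
    [[0.8,0.1,4.7],0],
    [[0.9,0.1,5.4],0],
    [[1.0,0.1,6.1],0],
    [[1.1,0.1,6.8],0]
  ],
  "jaw": 8.8
}}

```text
time_s: 9.25
tool_pos: [0.5128, -0.0, 0.0247]
orientation: [0.71, 0.034, -0.02, -0.703]
wrist_force: [-0.7, -7.4, 0.9]
width: 0.0879
```

```bash
python3 - <<'E'
from h import *
s,M=tool(); print(s["time_s"],s["tool_pos"],s["wrist_force"],s["width"],plan(s["tool_pos"],4.3))
for n in ["wrist","scene"]: cv2.imwrite(f"pics/{n}8.png",eyes.camera(n)[:,:,::-1])
E
```

```text
9.25 [ 5.12834311e-01 -7.87216177e-06  2.47488974e-02] [-0.72340171 -7.36155137  0.9083225 ] 0.08786544828892928 (array([0., 0., 0.]), np.float64(0.12), np.float64(4.4))
```

View pics/wrist8.png

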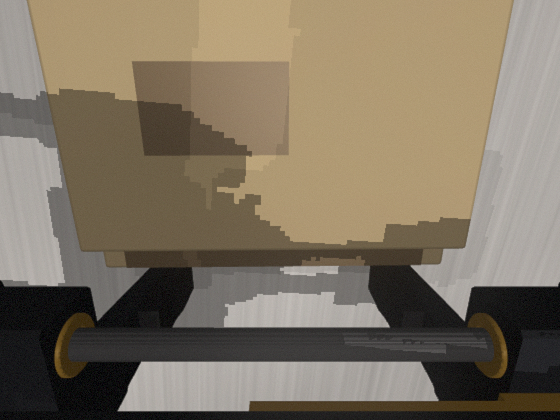

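View pics/scene8.png

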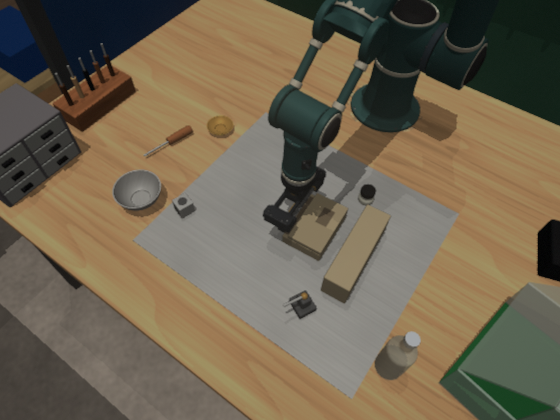

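```bash
python3 - <<'E'
from h import *
b=wpose([106,267],[440,263]); print(b,np.degrees(b[2]),intool(b))
F=np.array([.5215,.1573]);a=np.radians(94.3);n=np.array([np.cos(a),np.sin(a)]);yb=np.array([-n[1],n[0]])
d=np.array(b[:2])-F; print("x,y in face",d@n,d@yb)
s,M=tool(); print("tool x",(s["tool_pos"][:2]-F)@n)
E
```

```text
(np.float64(0.5063), np.float64(0.0659), np.float64(1.6498)) 94.52657704068321 [-0.065  -0.0015]
x,y in face -0.09000304455643539 0.022010269661508097
tool x -0.15499774376074443
```

{"op": "step_arm", "data": {
  "targets": [
    [[0.1,0,0.6],0],
    [[0.2,0,1.2],0],
    [[0.3,0,1.7],0],
    [[0.3,0,2.1],0],
    [[0.4,0,2.5],0],
    [[0.4,0,2.8],0],
    [[0.4,0,3.0],0],
    [[0.4,0,3.2],0],
    [[0.4,0,3.4],0]
  ]
}}

```text
time_s: 10.1
tool_pos: [0.5147, 0.0343, 0.0247]
orientation: [0.71, 0.035, -0.02, -0.703]
wrist_force: [1.4, -7.1, 1.0]
width: 0.088
```

```bash
python3 - <<'E'
from h import *
s,M=tool(); print(s["time_s"],s["tool_pos"],s["wrist_force"],s["width"],plan(s["tool_pos"],4.3))
F=np.array([.5215,.1573]);a=np.radians(94.3);n=np.array([np.cos(a),np.sin(a)])
print("tool x",(s["tool_pos"][:2]-F)@n)
for n in ["wrist","scene"]: cv2.imwrite(f"pics/{n}9.png",eyes.camera(n)[:,:,::-1])
a=cv2.imread("pics/scene9.png")[160:330,220:420]
cv2.imwrite("pics/scene9c.png",cv2.resize(a,(700,595),interpolation=cv2.INTER_CUBIC))
E
```

```text
10.1 [0.51470859 0.03428725 0.02474834] [ 1.42645509 -7.0641298   0.95851451] 0.08803832785668925 (array([0., 0., 0.]), np.float64(0.16), np.float64(4.5))
tool x -0.12215727851501848
```

View pics/wrist9.png

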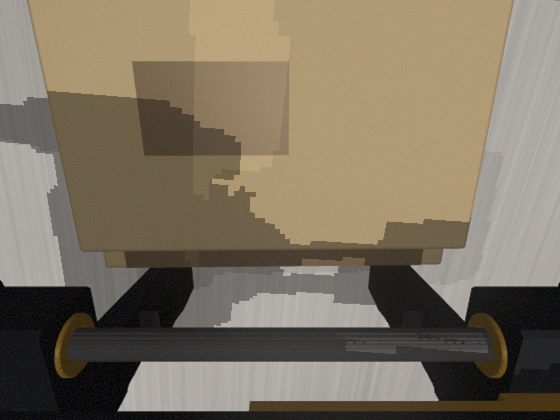

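View pics/scene9c.png

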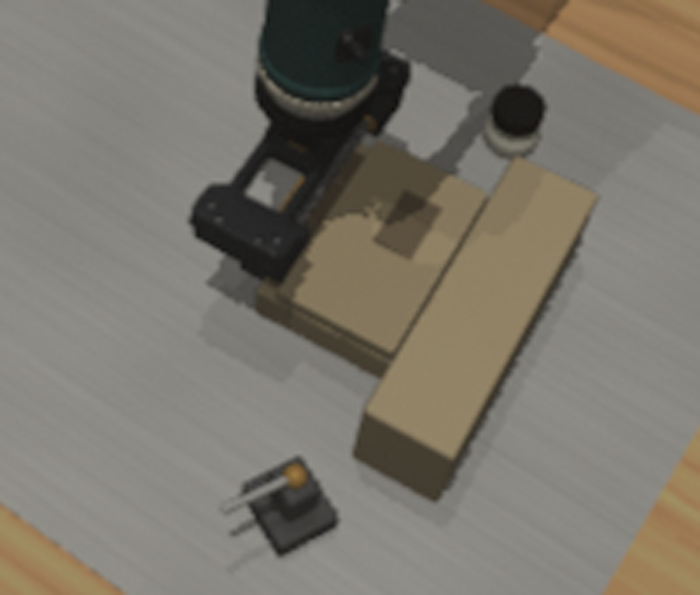

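{"op": "step_arm", "data": {
  "targets": [
    [[0,0,0.1],0],
    [[0,0,0.2],0],
    [[0,0,0.3],0],
    [[0,0,0.4],0]
  ]
}}

```text
time_s: 10.53
tool_pos: [0.5145, 0.0374, 0.0248]
orientation: [0.711, 0.035, -0.02, -0.702]
wrist_force: [0.7, -6.3, -0.6]
width: 0.0881
```

{"op": "step_arm", "data": {
  "targets": [
    [[0,0,0.1],0],
    [[0,0,0.2],0],
    [[0,0,0.3],0]
  ]
}}

```text
time_s: 10.78
tool_pos: [0.5145, 0.0393, 0.0248]
orientation: [0.712, 0.035, -0.021, -0.701]
wrist_force: [1.4, -6.1, 0.8]
width: 0.088
```

{"op": "step_arm", "data": {
  "targets": [
    [[0,0,0.1],0],
    [[0,0,0.2],0],
    [[0,0,0.3],0]
  ]
}}

```text
time_s: 11.03
tool_pos: [0.5144, 0.0398, 0.0248]
orientation: [0.713, 0.036, -0.021, -0.7]
wrist_force: [0.7, -17.8, -0.0]
width: 0.0884
```

{"op": "step_arm", "data": {
  "targets": [
    [[0,0,0.2],0],
    [[0,0,0.2],0]
  ]
}}

```text
time_s: 11.2
tool_pos: [0.5144, 0.0397, 0.0249]
orientation: [0.714, 0.036, -0.021, -0.699]
wrist_force: [0.0, -10.9, 0.6]
width: 0.0881
```

```bash
python3 - <<'E'
from h import *
s,M=tool(); print(s["tool_pos"],s["wrist_force"],s["torque"],M.round(3))
cv2.imwrite("pics/wrist10.png",eyes.camera("wrist")[:,:,::-1])
E
```

```text
[0.51442851 0.03967644 0.02488701] [ 6.66322925e-03 -1.08771092e+01  5.82092379e-01] [-1.7671239  -0.13125979 -0.35809602] [[ 0.997  0.021 -0.08 ]
 [ 0.081 -0.021  0.997]
 [ 0.019 -1.    -0.023]]
```

View pics/wrist10.png

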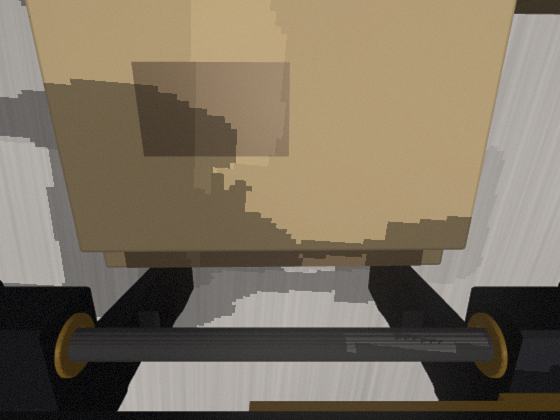

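{"op": "step_arm", "data": {
  "targets": [
    [[0,0,-1],0],
    [[0,0,-3],0],
    [[0,0,-6],0],
    [[0,-3,-8],0],
    [[0,-7,-10],0],
    [[0,-11,-13],0],
    [[0,-15,-16],0],
    [[0,-18,-20],0],
    [[0,-20,-24],0],
    [[0,-20,-26],0]
  ]
}}

```text
time_s: 12.08
tool_pos: [0.5319, -0.2107, 0.2324]
orientation: [0.715, 0.038, -0.02, -0.698]
wrist_force: [1.3, -0.3, -1.2]
width: 0.0877
```

```bash
python3 - <<'E'
from h import *
s,M=tool(); print(s["tool_pos"],s["wrist_force"])
for n in ["scene","top"]:
    cv2.imwrite(f"pics/{n}11.png",eyes.camera(n)[:,:,::-1])
a=cv2.imread("pics/top11.png")[150:310,170:330]
cv2.imwrite("pics/top11c.png",cv2.resize(a,(600,600),interpolation=cv2.INTER_CUBIC))
a=cv2.imread("pics/scene11.png")[160:330,220:420]
cv2.imwrite("pics/scene11c.png",cv2.resize(a,(700,595),interpolation=cv2.INTER_CUBIC))
E
```

```text
[ 0.5318605  -0.21070794  0.23237669] [ 1.27507503 -0.29907014 -1.18991555]
```

View pics/top11c.png

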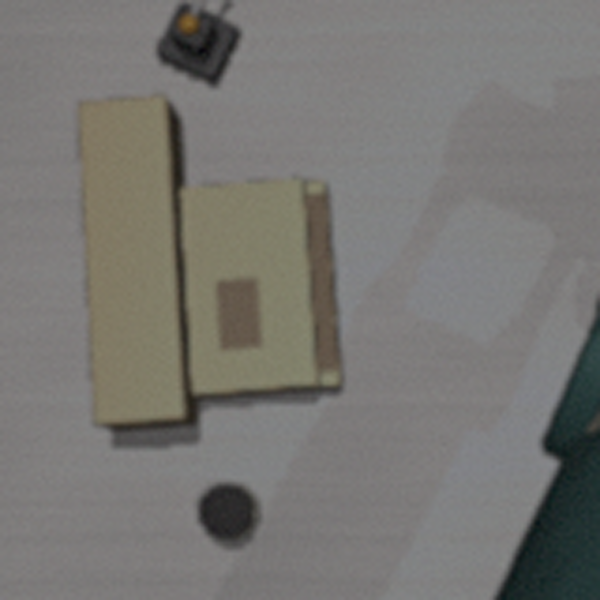

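View pics/scene11c.png

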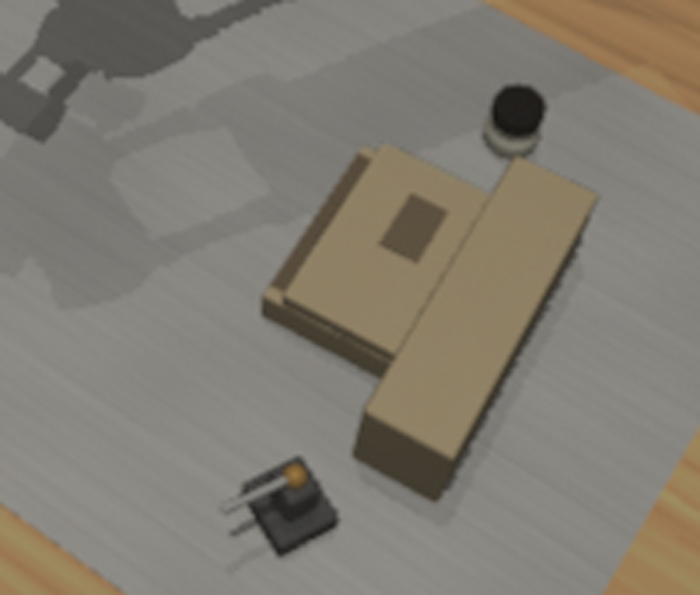

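```bash
python3 - <<'E'
from h import *
p=eyes.camera_params("top")
def tc(l): return [[170+x*160/600-.37,150+y*160/600-.37] for x,y in l]
B=unproj(tc([(168,98),(186,419)]),.0775,p)[:,:2]; K=unproj(tc([(180,187),(190,393),(301,180),(315,388)]),.0465,p)[:,:2]
T=unproj(tc([(327,181),(341,387)]),.0315,p)[:,:2]
e=(B[0]-B[1])/np.linalg.norm(B[0]-B[1]); n=np.array([-e[1],e[0]]); m=B.mean(0)
print("bs",np.degrees(np.arctan2(e[1],e[0])))
for q in (K,T): print(np.round([[ (v-m)@n*1000,-(v-m)@e*1000] for v in q],1))
# colour segmentation line fits
im=cv2.imread("pics/top11.png"); 
def edge(P0,P1,z,off):  # subpixel max-gradient points along normal
    g=cv2.GaussianBlur(im,(3,3),0).astype(float)[:,:,0]*-1+im[:,:,2]
    pts=[]
    for t in np.linspace(.15,.85,25):
        c=P0+(P1-P0)*t; s=np.arange(-.010,.0101,.0004)
        L=np.array([[*(c+n*v),z] for v in s]); uv=proj(L,p).astype(np.float32)
        pr=cv2.remap(g.astype(np.float32),uv[:,0:1],uv[:,1:2],cv2.INTER_LINEAR).ravel()
        d=np.abs(np.gradient(cv2.GaussianBlur(pr[None],(0,0),3).ravel())); i=d[4:-4].argmax()+4; pts.append(c+n*s[i])
    pts=np.array(pts); vx,vy,x0,y0=cv2.fitLine(pts.astype(np.float32),cv2.DIST_HUBER,0,.001,.001).ravel(); 
    return np.degrees(np.arctan(vy/vx)),((pts-m)@n*1000).mean()
print("bs face",edge(B[0],B[1],.0775,0)); print("bs back",edge(B[0]+n*.064,B[1]+n*.064,.0775,0))
print("block step edge",edge(T[0],T[1],.0315,0),"riser",edge(K[2],K[3],.0465,0),"plain",edge(K[0],K[1],.0465,0))
E
```

```text
bs 4.326910926338159
[[ -0.6 -55.2]
 [  0.6  93.2]
 [-87.7 -53.3]
 [-87.8  96.5]]
[[-105.4  -54.1]
 [-105.2   95.9]]
bs face (np.float32(4.0951996), np.float64(-0.33600000000003727))
bs back (np.float32(4.5015583), np.float64(62.543999999999954))
block step edge (np.float32(4.3511357), np.float64(-102.91990369191673)) riser (np.float32(5.326661), np.float64(-90.63573370585513)) plain (np.float32(4.357448), np.float64(3.789025963467184))
```

```bash
python3 - <<'E'
from h import *
s,M=tool(); print(s["time_s"],abs(s["dq"]).max()); print(job.job_done())
E
```

```text
12.1833 0.08327944877961986
the job is handed in; nothing more can be done
None
```

I turned the block about 85° clockwise with the closed fingertips at one end of its step face, finishing about 70 mm clear of the upright brick. I then opened the fingers and pushed it, square, up to that brick. The push force rose from about 6 N to 18 N as it seated. I backed off, raised the arm clear and handed the job in at about 12 s; the hand-in gives no verdict.

**Last checks, from the top picture:**
- **Flush:** picked by hand, both ends of the plain face came out within about 1 mm of the brick's face.
- **Angle:** the block's step edge measured 4.35° against about 4.3° for the brick, so the two are parallel.
- **Position along the face:** the block runs from about -54 to +96 mm along the face, inside the ±117 mm allowed.
- **Everything else:** the flux jar and tweezer stand looked unmoved in the last close-up pictures. I did not measure the other bystanders again at the end.

**Checks that disagreed:**
- **Plain face:** an automatic edge fit put it at +3.8 mm against -0.3 mm for the brick's face, just outside the 4 mm allowed if the two are compared directly. I think it caught the shadow gap between the bricks, because the step edge and the hand-picked corners both showed it flush.
- **Riser angle:** the same fit gave the step's riser 5.3°, which is out of line with the other edges.
- **Arm at rest:** it was still settling slightly at hand-in, with one joint at about 0.08 rad/s, but well clear of everything.

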